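# Turn two tube racks to their 5 ml side

## Robot

A 6-joint arm with a two-finger parallel gripper is mounted at the origin on the work surface. World frame = base frame: x ahead of the robot, y to its left, z up, the work surface at z = 0. Lengths are in mm, angles in rad, forces in N, time in s.
With the tool pointing down it reaches from about 350 to 975 mm from the base axis. Payload 7.1 kg.
Tool frame: the origin (TCP) lies midway between the tips of the shut fingers; the grasp point (between the pads) lies 19 mm behind it (ctrl.hold_point_z is the distance from the TCP to the grasp point, in mm); z points along the fingers, y is the direction in which the jaws open and shut (so a half turn about z gives the same grasp; the last joint's range is limited). The gripper opens to 88 mm and grips with 3 to 60 N. Pads are 20 mm wide; open, the fingers measure 115 mm over their backs; the gripper's body (75 mm by 178 mm) begins 61 mm behind the grasp point.
Start: joints at [1.12, 0.423, 1.63, -0, 1.089, -0.019], TCP at [261.534, 567.631, 222.675] pointing down, gripper open.
Joint ranges: [-3, 3], [-0.9, 2.11], [0.09, 2.58], [-1.31, 4.45], [0.11, 2.69], [-2.54, 2.54]. Speed limits (rad/s): [2.39, 2.39, 3.01, 3.14, 3.14, 3.14].

## Interface

Orientations are given as a rotation vector (axis times angle).
In Python, from workcell import ctrl, eyes gives the robot as it stands.
- The arm moves only by the tool move_arm, never from a script. Its argument "deltas" is a list of rows, each a list of 6 numbers: the shift along the tool's x, y, z in mm, then the turn, a rotation vector about the tool's x, y, z in rad. A call has 1 to 5 rows; each row shifts and turns the pose as measured when the row begins, along the tool's axes as they then stand; what a row does not reach is not made up. A row lasts 1/12 s, in which the tool goes at most 41.7 mm and 7.16 degrees, less where a joint would pass 70% of its speed; a pose out of reach is approached as far as the arm can. A call is refused whole if a number of a shift passes 41.7 or a number of a turn 0.125, either way. A call with a gripper value outside its range is refused whole. "hand" is the closure, from -1 (fully open) to 1 (shut), set as the call begins (left out, the last holds). The fingers move at their own pace and stop on an object; the grip force is fixed at half the most. Time passes only in rows, so rows that do not move let the fingers close. It gives the time, the measured TCP pose, the force and the opening at its end, in the units of the state.
- ctrl.get_obs(): the state, without advancing time (a new reading comes with each control period).
- eyes.get_image(name): name is "scene" or "top"; returns a dict with "frame" (420x560x3 uint8, red, green, blue), "range_z" (420x560 float32, mm along the optical axis (not along the pixel's ray), 0 where there is no reading), "fx", "fy", "cx", "cy" (pixels), "cam_to_world" (4x4, takes a point from camera to world coordinates). Camera axes: x right, y down, z forward; pixel columns grow to the right and rows downward; lengths in mm; the calibration is good to about 2 mm. A picture is of the moment at which its call begins.
- ctrl.close_job(): hands the job in, once; it reports no verdict.
The state is a dict: "t": time; "qpos": joint angles; "qvel": joint speeds; "joint_torque": joint torques, N m; "ee_pos": TCP position; "orientation": TCP orientation; "ft_force": force on the tool from outside, world axes, zero at the start; "moment": the same for the moment, N m; "width": finger opening in mm.
Only numpy, scipy, OpenCV 4.12 (cv2) and the standard library are available. Lean on these libraries where they do the work, as an engineer would, in place of code of your own. Each camera call takes 0.05 s, during which the arm holds its last target.

## Task

The empty orange and blue tube racks are standing on edge on the bench. With the fingertips, push each of them over, about where it stands, so that it comes to lie flat on the bench with its broad side of fifteen large holes facing up, like the loaded green rack at the back. Do not pick the racks up, and do not disturb anything else on the bench.

Things in the scene. Friction and masses are not known exactly. Their poses are not given: they have to be found in the camera images.
- orange_rack: empty orange tube rack, loose block 51 x 172 x 95 mm standing on edge, 0.15-0.28 kg; origin at its middle. Axes at start: z up, y along the 172 mm, x level, out of the broad face with 15 large holes (3x5, 17.5 mm); opposite face: 32 small holes (4x8, 10.5 mm); on top 4 holes of 30 mm. Any yaw. Tips if pushed near the top (slides if pushed low), falls over past about 28 degrees; the pushed face ends up on top
- blue_rack: empty blue tube rack, loose block 51 x 172 x 95 mm standing on edge, 0.15-0.28 kg; origin at its middle. Axes at start: z up, y along the 172 mm, x level, out of the broad face with 15 large holes (3x5, 17.5 mm); opposite face: 32 small holes (4x8, 10.5 mm); on top 12 holes of 17 mm. Any yaw. Tips if pushed near the top (slides if pushed low), falls over past about 28 degrees; the pushed face ends up on top
- small_bottle: bystander: 100 ml glass bottle with a blue cap, upright, 56 mm across, 105 mm tall, loose, between the two racks; origin at the centre of its underside, z up
- large_bottle: bystander: empty 250 ml glass bottle with a blue cap, upright, 70 mm across, 138 mm tall, loose, at the left; origin at the centre of its underside, z up
- loaded_rack: bystander: green rack of the same kind, already lying flat (51 mm high, 172 mm long along its y, 95 mm along its x) with its large holes up and seven blue-capped 5 ml tubes in them (68 mm high in all), loose, at the back, left of the middle; origin at the centre of its underside, z up
- wire_rack: bystander: red wire rack of 50 ml tubes with blue and green caps, 118 x 157 mm, 121 mm tall, loose, at the back, right of the green rack; origin at the centre of its underside, z up, y along its length
- timer: bystander: white bench timer lying flat, 68 x 68 x 18 mm, loose, between the robot and the small bottle; origin at the centre of its underside, z up
- marker: bystander: marker pen lying on the bench, 138 mm long along its x, 12 mm thick, loose, at the right; origin at the centre of its underside, z up
There are look-alikes about, which are no part of the job. Of the things that look like the orange_rack, take the one that is farthest to the robot's right at the start.

How it is judged (in metres and radians):
At the end, for the whole second after the job is handed in: Both racks lie flat on the bench (broad face with the 15 large holes level and up within 0.1 rad, middle 20 to 31 mm above the bench), at rest, the middle of each no more than 150 mm from where it started (tipping alone moves it about 76 mm), and every bystander within 20 mm of where it was (angle between each of orange_rack, blue_rack's own x axis and vertical below 0.1 rad and height (world z) of orange_rack between 0.02 and 0.031 m and distance of each of orange_rack, blue_rack from where it was at the start of the episode below 0.15 m and height (world z) of blue_rack between 0.02 and 0.031 m and distance of each of small_bottle, large_bottle, loaded_rack, wire_rack, timer, marker from where it was at the start of the episode below 0.02 m and linear speed of each of orange_rack, blue_rack below 0.02 m/s); the robot touches nothing.
It fails at once if the orange rack is lifted: its middle over 62 mm above the bench, or over 48 mm while lying nearly flat (tipping takes it to 54 mm) (height (world z) of orange_rack above 0.062 m or (height (world z) of orange_rack above 0.048 m and angle between orange_rack's own x axis and vertical below 0.3 rad) or (height (world z) of orange_rack above 0.048 m and angle between orange_rack's own x axis and vertical above 2.84 rad)).
It fails at once if the blue rack is lifted: its middle over 62 mm above the bench, or over 48 mm while lying nearly flat (tipping takes it to 54 mm) (height (world z) of blue_rack above 0.062 m or (height (world z) of blue_rack above 0.048 m and angle between blue_rack's own x axis and vertical below 0.3 rad) or (height (world z) of blue_rack above 0.048 m and angle between blue_rack's own x axis and vertical above 2.84 rad)).
It fails at once if a bystander (bottles, green rack, wire rack, timer, marker) is moved more than 20 mm (distance of any of small_bottle, large_bottle, loaded_rack, wire_rack, timer, marker from where it was at the start of the episode above 0.02 m).
It also fails if it takes over 48 s, if anything falls off the work surface, if the arm or the gripper's body presses on something with over 40 N, if the wrist force passes 120 N, or if a joint passes its speed limit or range.

## Working session

There is one attempt and no reset: what is moved stays moved. The work goes in short steps, Python scripts to look and compute and a tool call to move; the robot and the scene stay as the last step left them, time stands still between calls to the robot, and variables do not carry over. Pictures are saved under pics/ and viewed, and the job is handed in when it is done.

Besides the shell and the picture viewer there is one more tool, called as name(argument=value, ...), one argument or row to a line, values as JSON. move_arm: Moves the arm, as the interface text tells. Its arguments: {"type":"object","properties":{"deltas":{"type":"array"},"hand":{"type":"number"}},"required":["deltas"]}

```bash
ls; mkdir -p pics
python3 - <<'E'
from workcell import ctrl, eyes
import cv2,numpy as np
print(ctrl.get_obs())
for n in("scene","top"):
    d=eyes.get_image(n); np.savez(f"{n}0.npz",**d)
    cv2.imwrite(f"pics/{n}0.png",cv2.resize(d["frame"][:,:,::-1],(800,600)))
    print(n,d["fx"],d["cx"],d["cy"],np.round(d["cam_to_world"],3).tolist())
E
```

```text
pics
{'t': 0.0, 'qpos': array([ 1.12000802e+00,  4.23814657e-01,  1.63071574e+00,  2.76870315e-06,
        1.08862886e+00, -1.89874365e-02]), 'qvel': array([-1.50971496e-03,  2.55536595e-04,  1.41821963e-05,  4.01493617e-04,
        2.43545133e-04, -6.12039225e-04]), 'joint_torque': array([ 1.49282765e-03, -5.44633913e+01, -2.73663318e+01,  6.43277471e-02,
        2.28084368e-02, -1.05056843e-04]), 'ee_pos': array([261.28225707, 567.12415428, 221.907952  ]), 'orientation': array([-6.72937279e-01, -3.06829731e+00,  2.39205900e-03]), 'ft_force': array([-0.09480461, -1.01195198, -0.9445235 ]), 'moment': array([ 0.03570588, -0.02208353, -0.03268644]), 'width': 88.0508963660218}
scene 396.9649978679419 278.50394616186145 205.74274045868003 [[0.849, 0.447, -0.282, 858.791], [0.529, -0.725, 0.441, -530.849], [-0.007, -0.524, -0.852, 1070.544], [0.0, 0.0, 0.0, 1.0]]
top 432.9991211166045 275.29304938006175 209.01103215733934 [[0.017, -0.981, 0.194, 312.765], [-1.0, -0.019, -0.007, -0.537], [0.011, -0.194, -0.981, 1208.524], [0.0, 0.0, 0.0, 1.0]]
```

View pics/scene0.png

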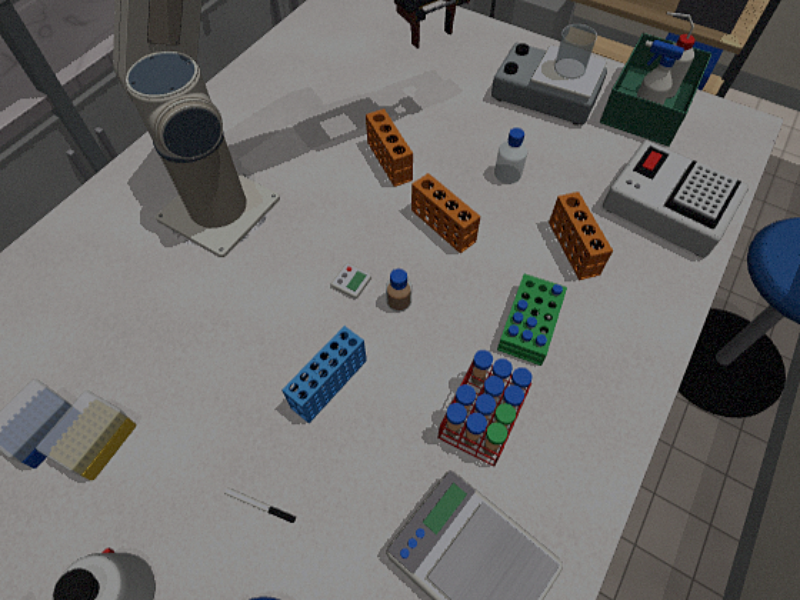

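View pics/top0.png

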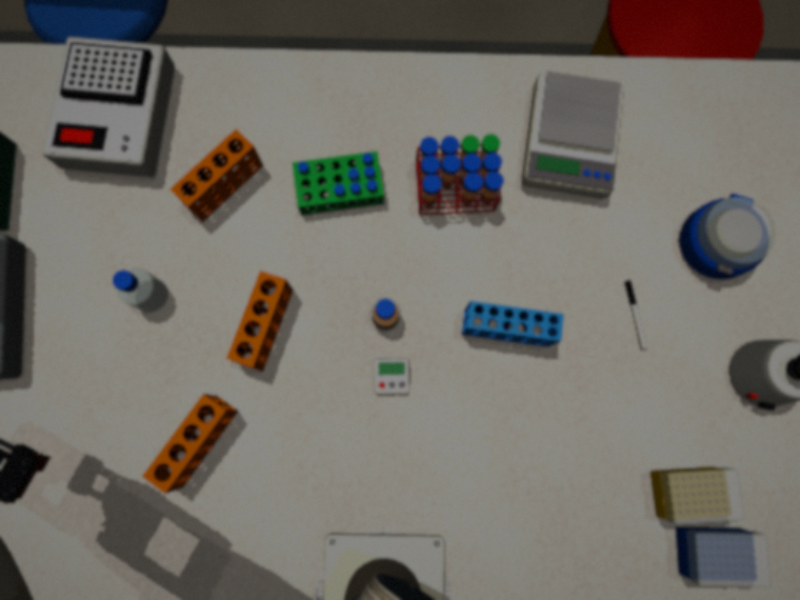

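The scene picture shows three orange racks, at about (390,147), (445,212) and (580,235). In the top picture they are at A (218,175), B (260,320) and C (192,442). The robot's right is toward larger columns in the top view, so B looks like the orange_rack. The blue rack is at (512,323). I'll measure these and crop close.

```bash
cat > h.py <<'E'
import numpy as np,cv2
def load(n): return dict(np.load(n))
def pts(d):
    v,u=np.mgrid[0:420,0:560]; z=d["range_z"]
    P=np.stack([(u-d["cx"])/d["fx"]*z,(v-d["cy"])/d["fy"]*z,z,np.ones_like(z)],-1)@d["cam_to_world"].T
    P=P[...,:3]; P[z==0]=np.nan; return P
def masks(d):
    h=cv2.cvtColor(d["frame"],cv2.COLOR_RGB2HSV)
    return {"orange":cv2.inRange(h,(5,130,50),(18,255,255)),"blue":cv2.inRange(h,(98,120,50),(112,255,255))}
def proj(d,p):
    q=np.linalg.inv(d["cam_to_world"])@np.append(p,1); return q[0]/q[2]*d["fx"]+d["cx"],q[1]/q[2]*d["fy"]+d["cy"]
E
python3 - <<'E'
from h import *
d=load("top0.npz");P=pts(d)
for c,m in masks(d).items():
    top=((m>0)).astype(np.uint8)
    n,l,s,ce=cv2.connectedComponentsWithStats(cv2.morphologyEx(top,cv2.MORPH_CLOSE,np.ones((5,5))))
    for i in range(1,n):
        if s[i,4]<300: continue
        k=(l==i)&(P[...,2]>85)&(P[...,2]<105)
        if k.sum()<100: print(c,ce[i],"no top");continue
        q=P[k]; r=cv2.minAreaRect(q[:,:2].astype(np.float32))
        b=cv2.boxPoints(r)
        print(c,"px",ce[i].round(),"z",np.median(q[:,2]).round(1),"ctr",np.round(r[0]),"size",np.round(r[1]),r[2],b.round().tolist())
s=load("scene0.npz")
for i,(n,(u,v,w)) in enumerate([("o",(260,95,110)),("b",(185,215,90))]):
    cv2.imwrite(f"pics/crop_{n}.png",cv2.resize(s["frame"][v:v+w,u:u+w,::-1],(600,600),interpolation=cv2.INTER_CUBIC))
t=load("top0.npz")
cv2.imwrite("pics/crop_t.png",cv2.resize(t["frame"][180:270,150:260,::-1],(733,600),interpolation=cv2.INTER_CUBIC))
cv2.imwrite("pics/crop_tb.png",cv2.resize(t["frame"][195:255,310:410,::-1],(800,480),interpolation=cv2.INTER_CUBIC))
E
```

```text
orange px [151. 121.] z 93.9 ctr [782. 342.] size [ 55. 171.] 47.26333236694336 [[701.0, 380.0], [826.0, 264.0], [864.0, 304.0], [738.0, 420.0]]
orange px [182. 224.] z 94.6 ctr [491. 240.] size [ 53. 172.] 73.0642318725586 [[402.0, 240.0], [566.0, 190.0], [581.0, 240.0], [417.0, 290.0]]
orange px [133. 309.] z 94.8 ctr [268. 352.] size [ 52. 172.] 56.629173278808594 [[182.0, 378.0], [326.0, 283.0], [355.0, 327.0], [211.0, 422.0]]
blue [61.18491484 12.98880779] no top
blue [320.93532338 115.50829187] no top
blue [489.92058824 166.19705882] no top
blue px [359. 226.] z 94.7 ctr [ 496. -231.] size [170.  52.] 83.07585144042969 [[460.0, -313.0], [511.0, -319.0], [532.0, -150.0], [480.0, -143.0]]
```

View pics/crop_o.png

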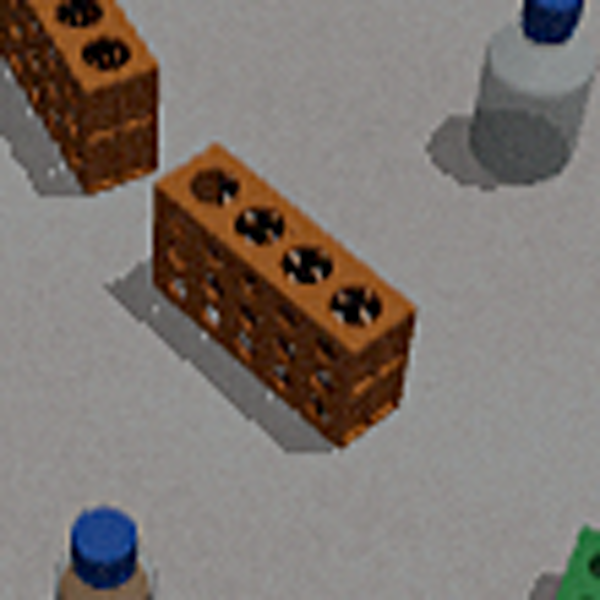

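View pics/crop_b.png

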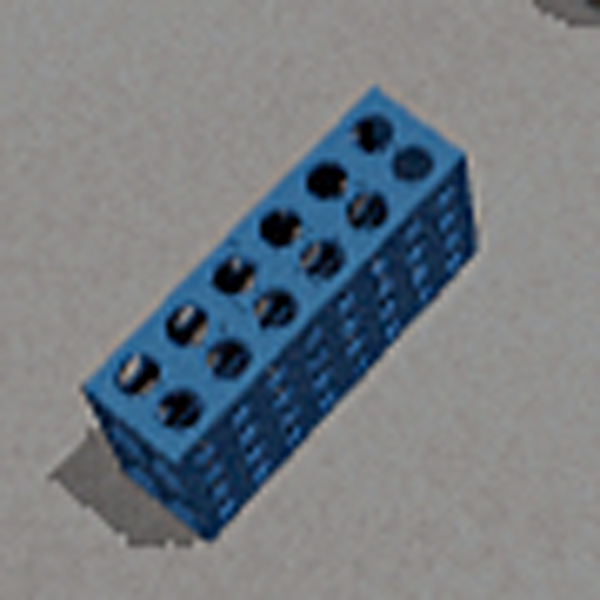

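View pics/crop_t.png

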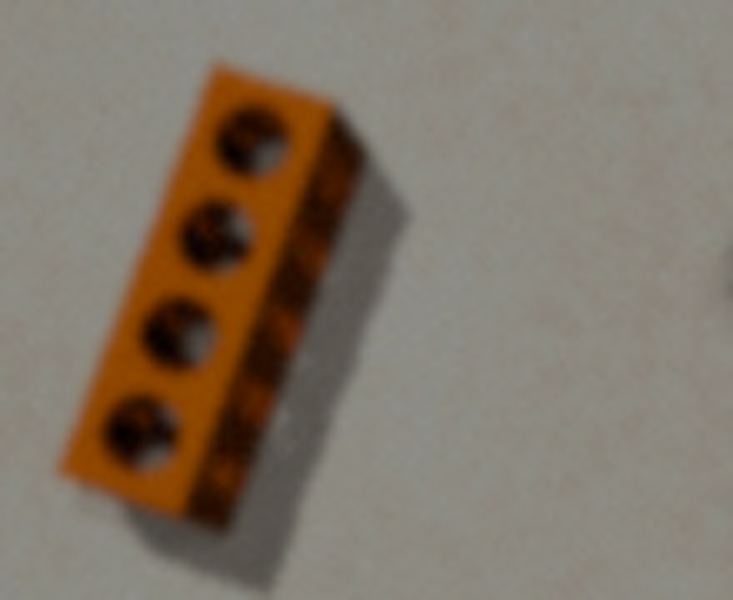

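View pics/crop_tb.png

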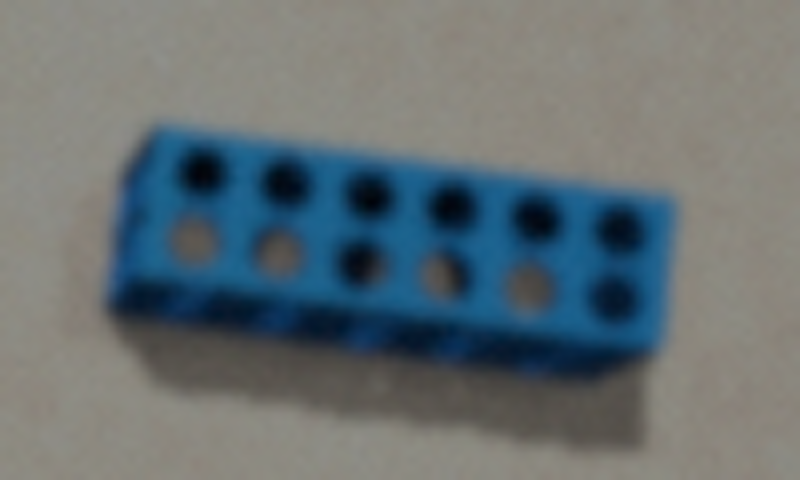

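Measured values:
- **Orange racks:** the y of A is 342, of B 240 and of C 352 mm. B is farthest right, at (491,240), with a top of 172x53 mm at z≈95, which matches the given size.
- **Orange face:** B's face toward -y appears to have 3x5 large holes.
- **Blue face:** its +x face appears to have small holes.

I'll flatten the visible faces to confirm, then work out the approach.

```bash
cat >> h.py <<'E'
from scipy.spatial.transform import Rotation as R
RK={"o":(np.array([491,240.]),np.array([.291,.957])),"b":(np.array([496,-231.]),np.array([.993,-.121]))} # centre, fall dir
def plan(o,which,back,side=0,z=None):
    c,n=RK[which]; T=R.from_rotvec(o["orientation"]); p=np.array(o["ee_pos"])
    L=np.array([-n[1],n[0]])
    y=T.as_matrix()[:2,1]; a=np.arctan2(L[1],L[0])-np.arctan2(y[1],y[0]); a=(a+np.pi/2)%np.pi-np.pi/2
    t=c-back*n+side*L; d=np.array([t[0]-p[0],t[1]-p[1],0])
    return dict(p=p.round(1),world_yaw=round(a,3),tool_turn_z=round(-a,3),d_tool=T.inv().apply(d).round(1),dist=np.linalg.norm(d).round(),tgt=t.round(),q6=round(float(o["qpos"][5]),2),R=T.as_matrix().round(3).tolist())
E
python3 - <<'E'
from h import *
from workcell import ctrl
s=load("scene0.npz");t=load("top0.npz");out=[]
for d,w,sg in((s,"o",-1),(t,"o",-1),(s,"b",1),(t,"b",-1)):
    c,n=RK[w];L=np.array([-n[1],n[0]]);f=c+sg*25.5*n
    q=np.float32([proj(d,np.append(f+a*86*L,z)) for a,z in((-1,95),(1,95),(1,0),(-1,0))])
    H=cv2.getPerspectiveTransform(q,np.float32([[10,10],[382,10],[382,210],[10,210]]))
    out.append(cv2.warpPerspective(d["frame"],H,(392,220),flags=cv2.INTER_CUBIC))
im=np.vstack([np.hstack(out[:2]),np.hstack(out[2:])])
cv2.imwrite("pics/faces.png",cv2.convertScaleAbs(im[:,:,::-1],alpha=1.8))
o=ctrl.get_obs();print(plan(o,"o",50));print(plan(o,"b",50))
E
```

```text
{'p': array([261.3, 567.2, 222. ]), 'world_yaw': np.float64(-1.434), 'tool_turn_z': np.float64(1.434), 'd_tool': array([-3.523e+02, -2.506e+02,  3.000e-01]), 'dist': np.float64(432.0), 'tgt': array([476., 192.]), 'q6': -0.02, 'R': [[-0.908, 0.419, -0.001], [0.419, 0.908, -0.001], [-0.0, -0.001, -1.0]]}
{'p': array([261.3, 567.2, 222. ]), 'world_yaw': np.float64(0.311), 'tool_turn_z': np.float64(-0.311), 'd_tool': array([-499.5, -642. ,    0.9]), 'dist': np.float64(813.0), 'tgt': array([ 446., -225.]), 'q6': -0.02, 'R': [[-0.908, 0.419, -0.001], [0.419, 0.908, -0.001], [-0.0, -0.001, -1.0]]}
```

View pics/faces.png

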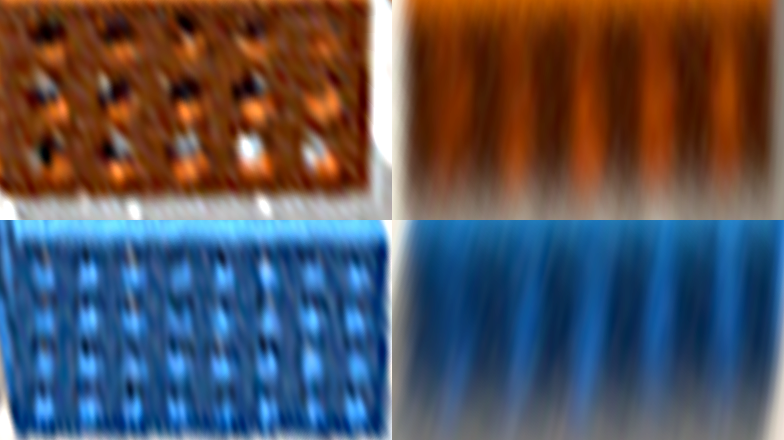

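The flattened faces agree. The orange -y face has 3x5 large holes, and the blue +x face has 4x8 small ones, so its large holes face the robot (-x). I'll push orange toward +y and blue toward +x. First I go above the start point for orange.

move_arm(
  deltas=[
    [-29,-21,0,0,0,0],
    [-29,-21,0,0,0,0],
    [-29,-21,0,0,0,0],
    [-29,-21,0,0,0,0],
    [-29,-21,0,0,0,0],
  ],
  hand=-1,
)

```text
t: 0.52
ee_pos: [348.1, 411.0, 219.6]
orientation: [-0.658, -3.07, 0.002]
ft_force: [0.9, 0.6, -0.8]
width: 87.9
```

move_arm(
  deltas=[
    [-29,-21,0,0,0,0],
    [-29,-21,0,0,0,0],
    [-29,-21,0,0,0,0],
    [-29,-21,0,0,0,0],
    [-29,-21,0,0,0,0],
  ],
)

```text
t: 0.93
ee_pos: [439.0, 247.2, 218.5]
orientation: [-0.654, -3.069, 0.005]
ft_force: [0.7, 1.0, -0.3]
width: 87.6
```

move_arm(
  deltas=[
    [0,0,0,0,0,0.12],
    [0,0,0,0,0,0.12],
    [0,0,0,0,0,0.12],
    [0,0,0,0,0,0.12],
    [0,0,0,0,0,0.12],
  ],
)

```text
t: 1.35
ee_pos: [441.8, 238.2, 217.3]
orientation: [-1.563, -2.722, 0.012]
ft_force: [0.1, 0.1, 0.9]
width: 87.5
```

move_arm(
  deltas=[
    [0,0,0,0,0,0.12],
    [0,0,0,0,0,0.12],
    [0,0,0,0,0,0.12],
    [0,0,0,0,0,0.12],
    [0,0,0,0,0,0.12],
  ],
)

```text
t: 1.77
ee_pos: [440.8, 237.1, 215.8]
orientation: [-2.324, -2.112, 0.018]
ft_force: [-1.1, 0.5, 0.1]
width: 87.7
```

Run:
```python
from h import *
from workcell import ctrl
print(plan(ctrl.get_obs(),"o",55))
```

```text
{'p': array([440.8, 237.1, 215.8]), 'world_yaw': np.float64(-0.199), 'tool_turn_z': np.float64(0.199), 'd_tool': array([-46.2,  38.8,   0. ]), 'dist': np.float64(60.0), 'tgt': array([475., 187.]), 'q6': 0.57, 'R': [[0.096, 0.995, -0.009], [0.995, -0.096, -0.007], [-0.008, -0.008, -1.0]]}
```

move_arm(
  deltas=[
    [-23,19,0,0,0,0],
    [-23,19,0,0,0,0],
    [0,0,0,0,0,0.1],
    [0,0,0,0,0,0.1],
    [0,0,0,0,0,0],
  ],
)

```text
t: 2.18
ee_pos: [474.2, 185.4, 214.5]
orientation: [-2.538, -1.85, 0.022]
ft_force: [-0.1, 0.9, -0.1]
width: 87.4
```

Run:
```python
from h import *
from workcell import ctrl
print(plan(ctrl.get_obs(),"o",55))
```

```text
{'p': array([474.2, 185.4, 214.5]), 'world_yaw': np.float64(0.016), 'tool_turn_z': np.float64(-0.016), 'd_tool': array([ 2.1,  0.2, -0. ]), 'dist': np.float64(2.0), 'tgt': array([475., 187.]), 'q6': 0.66, 'R': [[0.306, 0.952, -0.012], [0.952, -0.306, -0.008], [-0.011, -0.009, -1.0]]}
```

On target within 2 mm and 0.016 rad. I descend to z≈87.

move_arm(
  deltas=[
    [0,0,30,0,0,0],
    [0,0,30,0,0,0],
    [0,0,30,0,0,0],
    [0,0,25,0,0,0],
    [0,0,5,0,0,0],
  ],
)

```text
t: 2.6
ee_pos: [475.6, 185.9, 93.3]
orientation: [2.524, 1.868, -0.009]
ft_force: [-0.4, 0.1, -0.6]
width: 87.7
```

Run:
```python
from h import *
from workcell import ctrl
print(plan(ctrl.get_obs(),"o",55))
```

```text
{'p': array([475.6, 185.9,  93.3]), 'world_yaw': np.float64(0.001), 'tool_turn_z': np.float64(-0.001), 'd_tool': array([ 1.3, -1. , -0. ]), 'dist': np.float64(2.0), 'tgt': array([475., 187.]), 'q6': 0.65, 'R': [[0.292, 0.956, -0.004], [0.956, -0.292, -0.005], [-0.006, -0.002, -1.0]]}
```

move_arm(
  deltas=[
    [0,0,7,0,0,0],
    [8,0,0,0,0,0],
    [8,0,0,0,0,0],
    [6,0,0,0,0,0],
    [0,0,0,0,0,0],
  ],
)

```text
t: 3.02
ee_pos: [482.9, 209.8, 87.2]
orientation: [2.519, 1.875, -0.009]
ft_force: [-0.0, 0.6, -0.8]
width: 87.9
```

move_arm(
  deltas=[
    [5,0,0,0,0,0],
    [5,0,-2,0,0,0],
    [5,0,-2,0,0,0],
    [5,0,-2,0,0,0],
    [0,0,0,0,0,0],
  ],
)

```text
t: 3.43
ee_pos: [491.3, 232.8, 97.1]
orientation: [2.516, 1.877, 0.0]
ft_force: [-0.0, 0.7, 0.0]
width: 87.8
```

Run:
```python
from h import *
from workcell import ctrl,eyes
print(plan(ctrl.get_obs(),"o",55))
d=eyes.get_image("scene")
cv2.imwrite("pics/o1.png",cv2.resize(d["frame"][90:200,250:380,::-1],(780,660//1)[:2] if 0 else (700,592),interpolation=cv2.INTER_CUBIC))
```

```text
{'p': array([491.3, 232.8,  97.1]), 'world_yaw': np.float64(-0.006), 'tool_turn_z': np.float64(0.006), 'd_tool': array([-48.2,  -2.7,   0.1]), 'dist': np.float64(48.0), 'tgt': array([475., 187.]), 'q6': 0.71, 'R': [[0.285, 0.958, 0.002], [0.958, -0.285, -0.002], [-0.001, 0.002, -1.0]]}
```

View pics/o1.png

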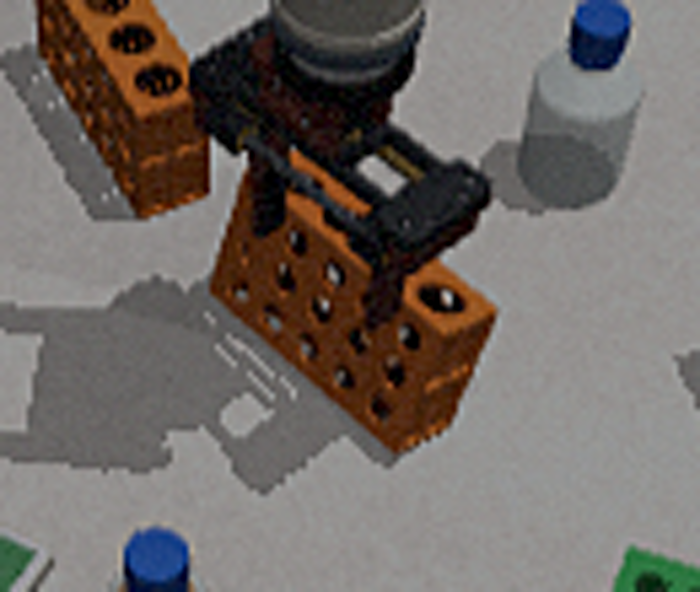

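The picture shows the orange rack tilting cleanly about its far edge (center ≈(350,290) in the crop), with both fingers near its top. I continue.

move_arm(
  deltas=[
    [6,0,-1,0,0,0],
    [6,0,-1,0,0,0],
    [6,0,-1,0,0,0],
    [6,0,0,0,0,0],
    [6,0,0,0,0,0],
  ],
)

```text
t: 3.9
ee_pos: [499.9, 262.7, 100.1]
orientation: [2.517, 1.875, -0.002]
ft_force: [-0.6, -0.4, 0.4]
width: 87.8
```

move_arm(
  deltas=[
    [6,0,0,0,0,0],
    [4,0,0,0,0,0],
    [-15,0,-10,0,0,0],
    [-15,0,-30,0,0,0],
    [0,0,-35,0,0,0],
  ],
)

```text
t: 4.32
ee_pos: [490.6, 245.1, 169.5]
orientation: [-2.516, -1.881, 0.022]
ft_force: [-0.1, -0.1, -0.2]
width: 87.7
```

Run:
```python
from h import *
from workcell import ctrl,eyes
print(plan(ctrl.get_obs(),"o",55))
d=eyes.get_image("scene")
cv2.imwrite("pics/o2.png",cv2.resize(d["frame"][90:200,250:380,::-1],(700,592),interpolation=cv2.INTER_CUBIC))
```

```text
{'p': array([490.6, 245.1, 169.5]), 'world_yaw': np.float64(-0.008), 'tool_turn_z': np.float64(0.008), 'd_tool': array([-59.8,   1.4,   0.7]), 'dist': np.float64(60.0), 'tgt': array([475., 187.]), 'q6': 0.73, 'R': [[0.283, 0.959, -0.012], [0.959, -0.283, -0.008], [-0.011, -0.009, -1.0]]}
```

View pics/o2.png

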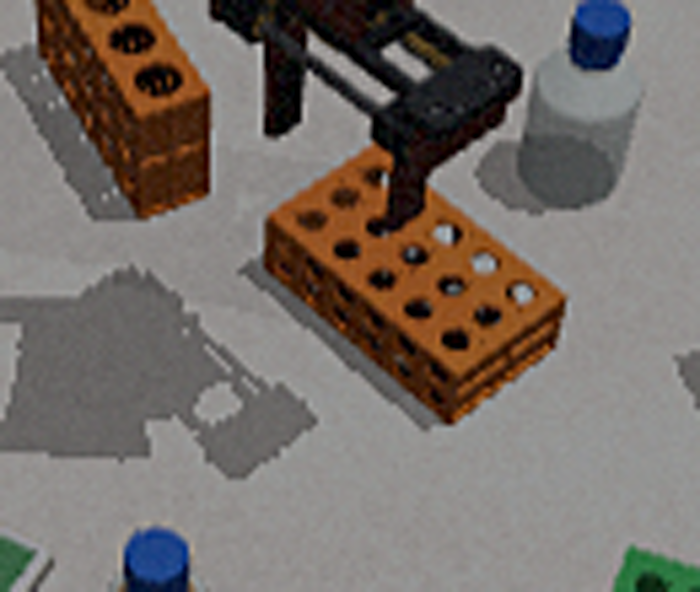

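The orange rack lies flat with its 15 large holes up (crop ≈(415,285)). Now I go to blue.

Run:
```python
from h import *
from workcell import ctrl
print(plan(ctrl.get_obs(),"b",55))
```

```text
{'p': array([494.6, 247.6, 176.7]), 'world_yaw': np.float64(-1.405), 'tool_turn_z': np.float64(1.405), 'd_tool': array([-467.7,   82.6,    1.7]), 'dist': np.float64(475.0), 'tgt': array([ 441., -224.]), 'q6': 0.73, 'R': [[0.283, 0.959, -0.002], [0.959, -0.283, -0.003], [-0.004, -0.001, -1.0]]}
```

move_arm(
  deltas=[
    [-38,7,-6,0,0,0],
    [-38,7,-6,0,0,0],
    [-38,7,-6,0,0,0],
    [-38,7,-6,0,0,0],
    [-38,7,-6,0,0,0],
  ],
)

```text
t: 4.78
ee_pos: [478.6, 57.8, 211.6]
orientation: [2.502, 1.892, 0.013]
ft_force: [0.4, 0.2, -0.5]
width: 87.4
```

move_arm(
  deltas=[
    [-38,7,0,0,0,0],
    [-38,7,0,0,0,0],
    [-38,7,0,0,0,0],
    [-38,7,0,0,0,0],
    [-38,7,0,0,0,0],
  ],
)

```text
t: 5.2
ee_pos: [461.1, -142.4, 213.8]
orientation: [2.496, 1.892, 0.022]
ft_force: [1.1, -0.2, -0.2]
width: 87.8
```

move_arm(
  deltas=[
    [0,0,0,0,0,0.12],
    [0,0,0,0,0,0.12],
    [0,0,0,0,0,0.12],
    [0,0,0,0,0,0.12],
    [0,0,0,0,0,0.12],
  ],
)

```text
t: 5.62
ee_pos: [461.5, -152.1, 214.1]
orientation: [2.956, 1.038, 0.028]
ft_force: [-0.4, 0.1, -0.3]
width: 88.2
```

move_arm(
  deltas=[
    [0,0,0,0,0,0.12],
    [0,0,0,0,0,0.12],
    [0,0,0,0,0,0.12],
    [0,0,0,0,0,0.12],
    [0,0,0,0,0,0.12],
  ],
)

```text
t: 6.03
ee_pos: [463.0, -152.0, 213.9]
orientation: [3.138, 0.08, 0.032]
ft_force: [-0.6, 0.1, -0.1]
width: 87.8
```

Run:
```python
from h import *
from workcell import ctrl
print(plan(ctrl.get_obs(),"b",55))
```

```text
{'p': array([ 463. , -152. ,  213.9]), 'world_yaw': np.float64(-0.172), 'tool_turn_z': np.float64(0.172), 'd_tool': array([-25.3,  71.1,  -0.3]), 'dist': np.float64(76.0), 'tgt': array([ 441., -224.]), 'q6': 1.17, 'R': [[0.998, 0.051, 0.02], [0.051, -0.999, -0.002], [0.02, 0.003, -1.0]]}
```

move_arm(
  deltas=[
    [-12,35,0,0,-0.02,0],
    [-13,36,0,0,0,0],
    [0,0,0,0,0,0.09],
    [0,0,0,0,0,0.08],
    [0,0,0,0,0,0],
  ],
)

```text
t: 6.45
ee_pos: [443.0, -226.7, 214.0]
orientation: [3.131, -0.208, 0.003]
ft_force: [-0.4, 0.9, -0.2]
width: 87.4
```

Run:
```python
from h import *
from workcell import ctrl
print(plan(ctrl.get_obs(),"b",55))
```

```text
{'p': array([ 443. , -226.7,  214. ]), 'world_yaw': np.float64(0.011), 'tool_turn_z': np.float64(-0.011), 'd_tool': array([-1.9, -2.1, -0. ]), 'dist': np.float64(3.0), 'tgt': array([ 441., -224.]), 'q6': 1.21, 'R': [[0.991, -0.132, 0.002], [-0.132, -0.991, -0.004], [0.002, 0.004, -1.0]]}
```

move_arm(
  deltas=[
    [-2,-2,30,0,0,0],
    [0,0,30,0,0,0],
    [0,0,30,0,0,0],
    [0,0,25,0,0,0],
    [0,0,8,0,0,0],
  ],
)

```text
t: 6.87
ee_pos: [447.3, -226.4, 90.8]
orientation: [3.127, -0.188, 0.021]
ft_force: [-0.0, 1.1, 0.3]
width: 87.4
```

move_arm(
  deltas=[
    [0,0,4,0,0,0],
    [8,0,0,0,0,0],
    [8,0,0,0,0,0],
    [6,0,0,0,0,0],
    [0,0,0,0,0,0],
  ],
)

```text
t: 7.28
ee_pos: [472.8, -228.6, 88.1]
orientation: [3.128, -0.179, 0.021]
ft_force: [0.1, 0.2, -0.4]
width: 88.0
```

Run:
```python
from h import *
from workcell import ctrl
print(plan(ctrl.get_obs(),"b",55))
```

```text
{'p': array([ 472.8, -228.6,   88.1]), 'world_yaw': np.float64(-0.007), 'tool_turn_z': np.float64(0.007), 'd_tool': array([-31.7,  -0.6,  -0.5]), 'dist': np.float64(32.0), 'tgt': array([ 441., -224.]), 'q6': 1.22, 'R': [[0.993, -0.114, 0.013], [-0.114, -0.993, -0.009], [0.014, 0.008, -1.0]]}
```

move_arm(
  deltas=[
    [4,0,-2,0,0,0],
    [4,0,-2,0,0,0],
    [4,0,-2,0,0,0],
    [0,0,0,0,0,0],
  ],
)

```text
t: 7.62
ee_pos: [488.4, -230.9, 98.0]
orientation: [3.125, -0.178, 0.03]
ft_force: [0.8, 0.8, -0.2]
width: 87.9
```

Run:
```python
from h import *
from workcell import ctrl,eyes
print(plan(ctrl.get_obs(),"b",55))
d=eyes.get_image("scene")
cv2.imwrite("pics/b1.png",cv2.resize(d["frame"][200:310,170:300,::-1],(700,592),interpolation=cv2.INTER_CUBIC))
```

```text
{'p': array([ 488.4, -230.9,   98. ]), 'world_yaw': np.float64(-0.008), 'tool_turn_z': np.float64(0.008), 'd_tool': array([-47.5,  -1.2,  -0.9]), 'dist': np.float64(47.0), 'tgt': array([ 441., -224.]), 'q6': 1.22, 'R': [[0.993, -0.113, 0.018], [-0.113, -0.994, -0.012], [0.02, 0.01, -1.0]]}
```

View pics/b1.png

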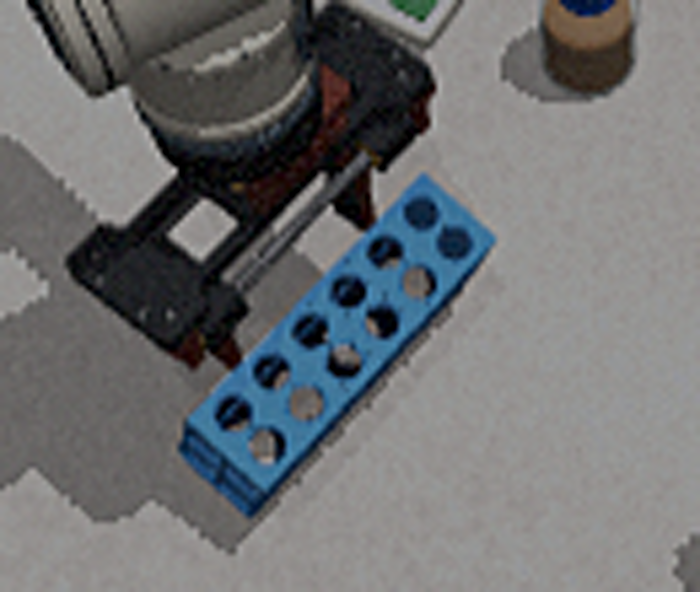

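The blue rack is tilting evenly under both fingers (crop ≈(340,340)). I continue as with orange.

move_arm(
  deltas=[
    [6,0,-1,0,0,0],
    [6,0,-1,0,0,0],
    [6,0,-1,0,0,0],
    [6,0,0,0,0,0],
    [6,0,0,0,0,0],
  ],
)

```text
t: 8.08
ee_pos: [519.1, -234.3, 101.8]
orientation: [3.126, -0.179, 0.028]
ft_force: [0.5, -0.5, 0.3]
width: 87.6
```

move_arm(
  deltas=[
    [6,0,0,0,0,0],
    [4,0,0,0,0,0],
    [-15,0,-10,0,0,0],
    [-15,0,-30,0,0,0],
    [-10,0,-35,0,0,0],
  ],
)

```text
t: 8.5
ee_pos: [488.8, -228.7, 171.0]
orientation: [3.13, -0.176, 0.013]
ft_force: [0.6, -0.0, -0.4]
width: 88.4
```

move_arm(
  deltas=[
    [-20,0,-20,0,0,0],
    [-20,0,-20,0,0,0],
    [-20,0,0,0,0,0],
    [0,0,0,0,0,0],
    [0,0,0,0,0,0],
  ],
)

```text
t: 8.92
ee_pos: [429.6, -222.8, 218.7]
orientation: [3.126, -0.175, 0.028]
ft_force: [0.3, -1.0, 0.1]
width: 88.2
```

Run:
```python
from h import *
from workcell import ctrl,eyes
print(ctrl.get_obs()["ee_pos"],ctrl.get_obs()["t"])
for n in("scene","top"):
    d=eyes.get_image(n); np.savez(f"{n}1.npz",**d)
    cv2.imwrite(f"pics/{n}1.png",cv2.resize(d["frame"][:,:,::-1],(800,600)))
    if n=="top":
        P=pts(d)
        for c,m in masks(d).items():
            nn,l,s,ce=cv2.connectedComponentsWithStats(cv2.morphologyEx(m,cv2.MORPH_CLOSE,np.ones((5,5))))
            for i in range(1,nn):
                k=(l==i)&(P[...,2]>42)&(P[...,2]<60)
                if s[i,4]<300 or k.sum()<300: continue
                q=P[k];r=cv2.minAreaRect(q[:,:2].astype(np.float32))
                A=np.c_[q[:,:2],np.ones(len(q))];co=np.linalg.lstsq(A,q[:,2],rcond=None)[0]
                print(c,np.median(q[:,2]).round(1),"ctr",np.round(r[0]),"size",np.round(r[1]),"slope",co[:2].round(3))
a=load("scene0.npz")["frame"];b=load("scene1.npz")["frame"]
df=(cv2.absdiff(cv2.GaussianBlur(a,(5,5),0),cv2.GaussianBlur(b,(5,5),0)).max(2)>30).astype(np.uint8)*255
cv2.imwrite("pics/diff.png",cv2.addWeighted(cv2.cvtColor(df,cv2.COLOR_GRAY2BGR),.6,b[:,:,::-1],.4,0))
```

```text
[ 429.60315847 -222.78823993  218.73009812] 8.9167
orange 50.6 ctr [513. 311.] size [ 97. 172.] slope [0.001 0.001]
blue 50.6 ctr [ 572. -231.] size [151.  96.] slope [0.007 0.001]
```

View pics/scene1.png

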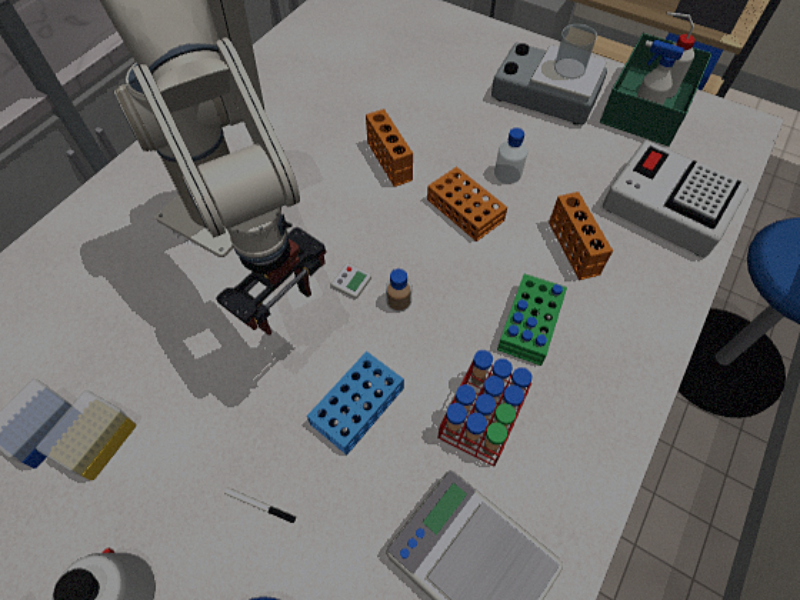

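View pics/top1.png

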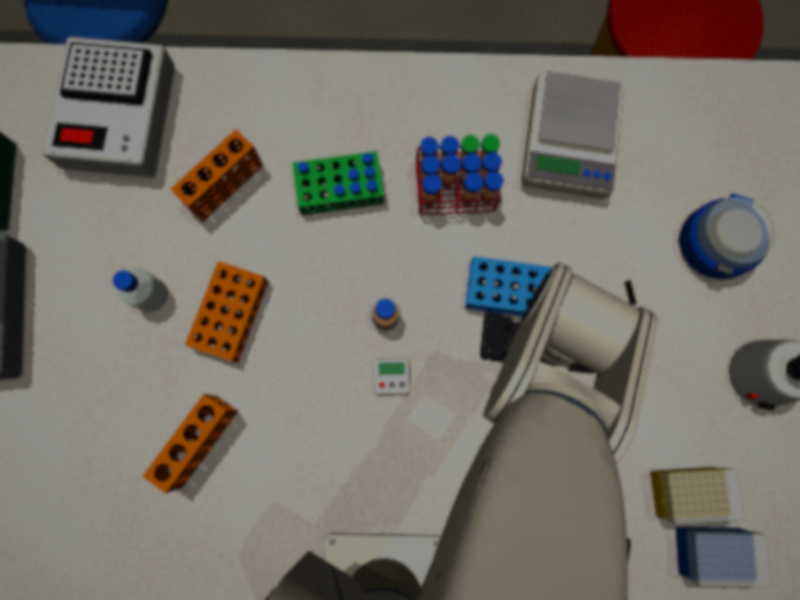

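View pics/diff.png

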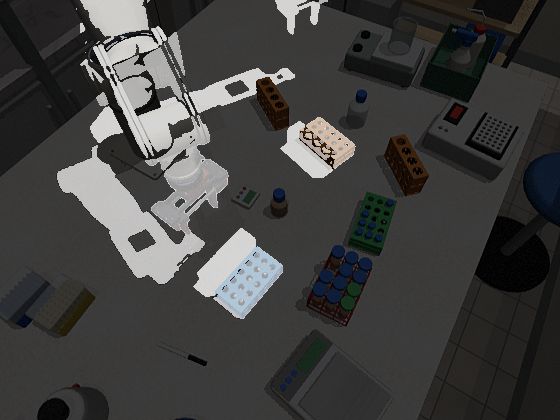

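Both racks lie flat with 3x5 holes up, at (465,203) and (356,402) in the scene picture. Their tops are at 50.6 mm and level, and they moved about 75 mm. The difference picture shows no bystander changed, and the arm is clear at z≈219.

```bash
python3 -c "
from workcell import ctrl
print(ctrl.close_job())"
```

```text
the job is handed in; nothing more can be done
None
```

Both racks were pushed over with the open fingertips near the top of the large-hole face, and the job is handed in at about 9 s of the 48 s allowed. The orange rack, the one farthest to the robot's right, fell toward +y and the blue rack toward +x.

My last checks, made just before handing in:
- **Racks:** both lie flat with the fifteen large holes up. Their tops are at 50.6 mm and level within 0.01 rad. Orange moved about 74 mm and blue about 76 mm, against the 150 mm limit.
- **Bystanders:** none shows any change between the first and last scene pictures.
- **Robot:** the arm is clear of everything, with the fingertips at about 219 mm.
- **Weaker reading:** in the last top view the arm hid part of the blue rack, so its length read 151 mm instead of 172 mm and its center is less certain. The scene view shows it whole.

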